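# Let the bag hoist down to crank level and prove its pawl

## Robot

A 6-joint arm with a two-finger parallel gripper is mounted at the origin on the work surface. World frame = base frame: x ahead of the robot, y to its left, z up, the work surface at z = 0. Lengths are in mm, angles in rad, forces in N, time in s.
With the tool pointing down it reaches from about 275 to 1000 mm from the base axis. Payload 8.4 kg.
Tool frame: the origin (TCP) lies midway between the tips of the shut fingers; the grasp point (between the pads) lies 19 mm behind it; z points along the fingers, y is the line along which they close (so a half turn about z gives the same grasp; the last joint's range is limited). The gripper opens to 85 mm and grips with 20 to 120 N. Pads are 22 mm wide; open, the fingers measure 114 mm over their backs; the gripper's body (76 mm by 85 mm) begins 54 mm behind the grasp point. The pads swing forward as they close: fully open they stand 13 mm farther back than shut.
Start: joints at [1.175, 0.353, 1.633, -0, 1.155, -0.002], TCP at [239.811, 577.164, 231.281] pointing down, gripper open.
Joint ranges: [-2.63, 2.63], [-0.92, 2.1], [0.06, 2.66], [-1.3, 4.44], [0, 2.69], [-3.02, 3.02]. Speed limits (rad/s): [2.22, 2.22, 2.79, 3.14, 3.14, 3.14].

## Interface

Orientations are given as [roll, pitch, yaw] about the fixed x, y, z axes, in that order (R = Rz(yaw) Ry(pitch) Rx(roll)).
In Python, from rig import r gives the robot as it stands.
- The arm moves only by the tool servo_tool, never from a script. Its argument "deltas" is a list of rows, each an object of numbers: "x", "y", "z": the shift along the world's x, y, z in mm; "rx", "ry", "rz": the turn, a rotation vector about the world's x, y, z in rad; "gripper": the gripper's target within -1 to 1 (fully open at 1, half-way at 0, shut at -1). A call has 1 to 10 rows; each row is the pose to reach, as a shift and turn from the pose commanded when the call began; what a row does not reach only later rows make up. A row lasts 1/10 s, in which the tool goes at most 50 mm and 8.59 degrees, less where a joint would pass 70% of its speed; a pose out of reach is approached as far as the arm can. A call with a gripper value outside its range is refused whole. The fingers move at their own pace and stop on an object; "newtons" is the grip in N (left out, the last holds). Time passes only in rows, so rows that repeat a pose let the fingers close. It gives the time, the measured TCP pose, the force, the opening and the grip force at its end, in the units of the state.
- r.sense(): the state, without advancing time (a new reading comes with each control period).
- r.grab_frame(name): name is "side" or "top"; returns the picture (400x640x3 uint8, blue, green, red); there is no depth.
- r.camera_params(name): a dict with "mtx" (3x3 intrinsics, pixels), "D" ([k1, k2, p1, p2, k3] as OpenCV has them; the pictures are not rectified), "eye" and "orientation" of the camera in the world. Camera axes: x right, y down, z forward; pixel columns grow to the right and rows downward; lengths in mm; the calibration is good to about 2 mm. A picture is of the moment at which its call begins. camera_params takes no time and is no camera call.
- r.sign_off(): hands the job in; it is judged then, once.
Trained networks look in the newest picture that a camera, given by its name, has taken for a name from the list of things; names that differ only in an ending like _2 or _b are one class to them, and where a whole thing is asked for, a point or a joint stands for the part that bears it (a point fixed in the world has none). Each returns a list of dicts, best first, with "conf" (0 to 1); they miss things now and then, are a little off and sometimes report something else, mostly with a low value. They report only what shows in the picture. A call takes as long as a camera call.
- r.recognise(name, camera): "box" ([left, top, width, height] in pixels, round what is visible of it).
The state is a dict: "clock": time; "qpos": joint angles; "qvel": joint speeds; "joint_efforts": joint torques, N m; "eef_pos": TCP position; "tcp_rot": TCP orientation; "contact_force": force on the tool from outside, world axes, zero at the start; "wrist_torque": the same for the moment, N m; "opening": opening from 0.0 (shut) to 1.0 (fully open); "grasp_force": force on a finger pad.
Only numpy, scipy, OpenCV 4.12 (cv2) and the standard library are available. Lean on these libraries where they do the work, as an engineer would, in place of code of your own. Each camera call takes 0.05 s, during which the arm holds its last target. There are 200 camera calls.

## Task

Let the bag hoist's winch down until its crank stands level, pointing out of the winch's front: take the pawl by its upright lug, ease it clear of the ratchet wheel without wrenching it against its stop pin, hold it up while the drum turns back by itself, and let it drop so that it catches the drum with the crank level. Then prove that the pawl holds by pressing down on the crank's black grip with about 12 N for a good second (clearly more than 8 N, well under 18 N), and let go. Leave the loose things on the bench where they lie.

Things in the scene. Friction and masses are not known exactly. Their poses are not given: they have to be found in the camera images.
- winch: Grey hand winch bolted to the bench. Origin: centre of the underside of its base plate (215 x 150 x 8 mm); x points to its back, -x is its front, y to its crank side, z up. Shaft along y, 120 mm up. Right side plate (y -40 mm) rises to 204 mm in front, sloping to 142 mm behind; sheet guard over the drum to 170 mm. The line leaves underneath, unseen, and carries a steady light load.
- drum (a joint): Turn of drum, ratchet wheel and crank together, rad, growing as it pays out: 0 crank straight up, 1.571 crank level to the front (-x). The 12 teeth hold it at multiples of 0.524, 1.571 among them. With the pawl up, load and drag brake turn it at about 0.25 rad/s. In the first 2.5 s it may run on to its tooth. To be caught at 1.571, let the pawl go at 1.15 to 1.40.
- pawl (a joint): Lift of the pawl, rad: 0 seated in a tooth (reads -0.02 to 0), clear of the teeth from 0.13, arm on its stop pin at 0.23. A spring and its weight drop it when let go. Breaking out under load takes 8 to 12 N up at the lug, holding it up about 6 N; at the stop the pull climbs steeply. The fingers give and slip: the pawl lags the hand's arc by up to 0.05 rad.
- pawl_lug (a point): Point in the dark steel lug standing on the pawl's tip, over the ratchet wheel (104 mm across, 10 mm thick, winch y -57 mm). Lug 24 (x) x 12 (y) x 42 (z) mm; the point lies on its centre line 15 mm below its top. Grip it across y. It swings about the pawl's pin (along y, at winch x -78, y -57, z 178 mm): seated it is 74 mm behind and 32 mm above the pin, and goes up and forward.
- pawl_stop: Steel stop pin, 8 mm thick and 28 mm long, standing out of the right side plate over the pawl's arm 22 mm behind the pawl's pin; origin at its root. About 7 N of pull at the lug beyond the holding force strains it too far.
- crank_grip (a point): Middle of the crank's black grip: a cylinder 27 mm thick and 76 mm long along winch y (y 70 to 146 mm), 85 mm from the shaft axis; 120 mm above the bench when the crank is level. With the pawl seated it is a rigid rest against downward pressure: half a millimetre more or less of the hand is worth several newtons.
- spanner_mid (a point): Loose: steel spanner, 170 mm long, 8 mm thick, on the bench in front of the winch; point at its middle.
- carabiner_mid (a point): Loose: steel snap hook, oval 105 x 45 mm, 9 mm thick, in front of the winch's crank side; point at its middle.
- bar_collar_mid (a point): Loose: barbell collar, ring 68 mm across with a 30 mm lever, 32 mm high, beside the ratchet wheel; point at the ring's middle.
- dumbbell_a_mid (a point): Loose: 1 kg hex dumbbell, 170 mm long, 52 mm high, right side of the bench; point at its middle.
- dumbbell_b_mid (a point): Loose: the other 1 kg hex dumbbell, same size; point at its middle.
- flask_mid (a point): Loose: steel drinking flask, 72 mm thick, 210 mm high, left side of the bench; point half-way up.
- tape_roll_mid (a point): Loose: roll of pale tape lying flat, 72 mm across, 38 mm high, left side; point at its middle.

How it is judged:
By the outcome, as a careful person would: the job done as asked, in the order asked, and still so for the second after the job is handed in, with the robot touching nothing.
It also fails if it takes over 67 s, if anything falls off the work surface, if the arm or the gripper's body presses on something with over 40 N, if the wrist force passes 120 N, or if a joint passes its speed limit or range.

## Working session

There is one attempt and no reset: what is moved stays moved. The work goes in short steps, Python scripts to look and compute and a tool call to move; the robot and the scene stay as the last step left them, time stands still between calls to the robot, and variables do not carry over. Pictures are saved under pics/ and viewed, at most 10 in all, crops included, and the job is handed in when it is done.

Besides the shell and the picture viewer there is one more tool, called after ">>>" as name(argument=value, ...) on one line, values as JSON. servo_tool: Moves the arm, as the interface text tells. Its arguments: {"type":"object","properties":{"deltas":{"type":"array","items":{"type":"object","properties":{"x":{"type":"number"},"y":{"type":"number"},"z":{"type":"number"},"rx":{"type":"number"},"ry":{"type":"number"},"rz":{"type":"number"},"gripper":{"type":"number"}}}},"newtons":{"type":"number"}},"required":["deltas"]}

```bash
mkdir -p pics; ls; python3 - <<'E'
from rig import r
import cv2
s=r.sense();print(s)
for c in("side","top"):
    cv2.imwrite(f"pics/{c}0.png",r.grab_frame(c));p=r.camera_params(c);print(p)
    for n in["winch","pawl","pawl_lug","pawl_stop","crank_grip","drum","bar_collar_mid","carabiner_mid","spanner_mid","flask_mid"]:
        print(c,n,[( [round(v) for v in d["box"]],round(d["conf"],2)) for d in r.recognise(n,c)[:2]])
E
```

```text
pics
{'clock': 0.0, 'qpos': array([ 1.17460389e+00,  3.53620574e-01,  1.63413536e+00,  2.96036138e-05,
        1.15520511e+00, -2.43150800e-03]), 'qvel': array([-0.00028665,  0.0006488 ,  0.00055727,  0.00066477, -0.00065412,
       -0.00024507]), 'joint_efforts': array([-3.45317876e-04, -6.05244040e+01, -3.42081642e+01,  3.84405894e-05,
        9.26877226e-03,  1.86743557e-05]), 'eef_pos': array([239.61572229, 576.72645862, 230.57838011]), 'tcp_rot': array([-3.14022433e+00, -3.03944779e-05,  2.74781973e+00]), 'contact_force': array([0.03287553, 0.83066636, 0.29596572]), 'wrist_torque': array([-0.01297276,  0.02750927,  0.03101201]), 'grasp_force': 0.0, 'opening': 1.0009040020035027}
{'mtx': array([[439.84666904,   0.        , 318.70106932],
       [  0.        , 439.84666904, 196.60929655],
       [  0.        ,   0.        ,   1.        ]]), 'D': array([-0.08050855,  0.        ,  0.        ,  0.        ,  0.        ]), 'eye': array([ 265.15682869, -996.39701719, 1085.76183888]), 'orientation': array([-2.28897306,  0.01201577, -0.26479618])}
side winch [([310, 158, 68, 95], 0.95), (
[... 595 characters left out ...]
rray([0.00880111, 0.        , 0.        , 0.        , 0.        ]), 'eye': array([ 412.93436003,   25.37697258, 1181.41624112]), 'orientation': array([-3.02920703, -0.01431076, -1.59841885])}
top winch [([250, 136, 95, 80], 0.56)]
top pawl [([334, 157, 8, 48], 0.56)]
top pawl_lug [([150, 203, 49, 30], 0.47), ([336, 158, 3, 44], 0.46)]
top pawl_stop []
top crank_grip [([251, 139, 88, 36], 0.65)]
top drum [([249, 137, 88, 38], 0.81)]
top bar_collar_mid [([333, 157, 9, 46], 0.74), ([353, 151, 23, 39], 0.65)]
top carabiner_mid [([286, 228, 63, 11], 0.72), ([253, 214, 26, 38], 0.55)]
top spanner_mid [([287, 228, 62, 14], 0.9), ([246, 137, 96, 38], 0.34)]
top flask_mid [([153, 203, 44, 28], 0.68)]
```

```bash
python3 - <<'E'
import cv2
a=cv2.imread("pics/side0.png")[120:290,240:430];b=cv2.imread("pics/top0.png")[110:270,220:410]
cv2.imwrite("pics/s1.png",cv2.resize(a,None,fx=4,fy=3.5,interpolation=3) if 0 else cv2.resize(a,(665,595),interpolation=2))
cv2.imwrite("pics/t1.png",cv2.resize(b,(703,592),interpolation=2))
E
```

```text
(no output)
```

View pics/s1.png

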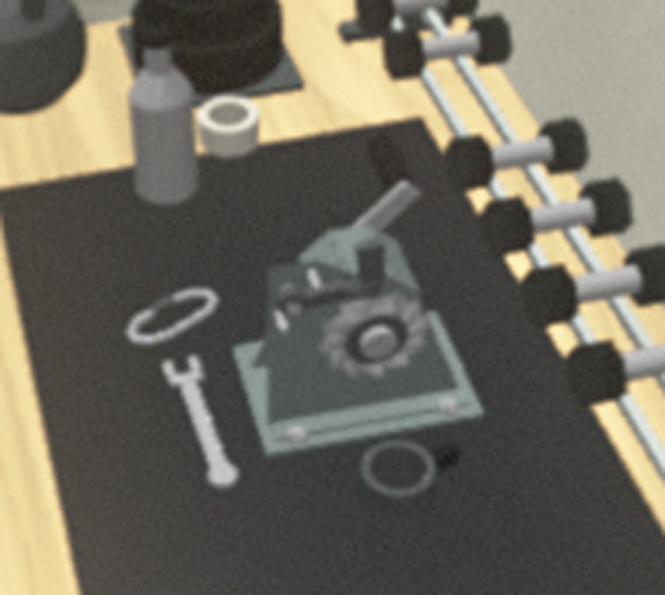

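View pics/t1.png

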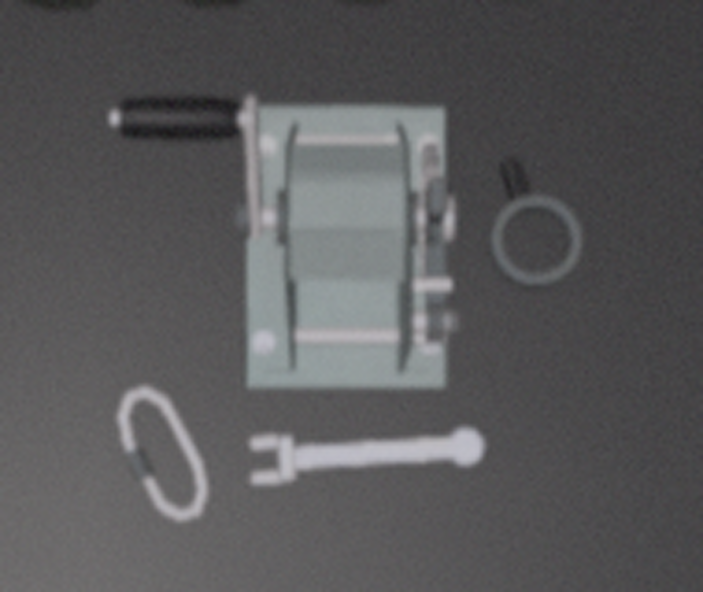

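The side view shows the winch with the lug at crop (371,262), pivot (281,318) and stop pin (313,278). The top view shows the base plate corners at (247,387), (446,387) and (446,106), and the crank leaning back. Next I fit the winch pose.

```bash
cat > h.py <<'E'
import numpy as np,cv2
from scipy.spatial.transform import Rotation as R
from scipy.optimize import least_squares
from rig import r
def proj(P,c):
    p=r.camera_params(c);Rc=R.from_euler('xyz',p["orientation"]).as_matrix()
    Q=(np.atleast_2d(P)-p["eye"])@Rc
    return cv2.projectPoints(Q,np.zeros(3),np.zeros(3),p["mtx"],p["D"])[0][:,0]
def W(q,P):
    c,s=np.cos(q[2]),np.sin(q[2]);P=np.atleast_2d(P).astype(float)
    return np.c_[q[0]+c*P[:,0]-s*P[:,1],q[1]+s*P[:,0]+c*P[:,1],P[:,2]]
E
python3 - <<'E'
from h import *
T=lambda a:np.array(a)/3.7+[220,110]
S=lambda a:np.array(a)/3.5+[240,120]
mt=[([-107.5,75,8],(247,388)),([-107.5,-75,8],(446,388)),([107.5,-75,8],(446,106))]
ms=[([-107.5,75,8],(235,347)),([-107.5,-75,8],(267,449)),([107.5,-75,8],(483,408))]
pt=np.array([m[0] for m in mt]);ut=T([m[1] for m in mt]);ps=np.array([m[0] for m in ms]);us=S([m[1] for m in ms])
f=lambda q:np.r_[(proj(W(q,pt),'top')-ut).ravel(),(proj(W(q,ps),'side')-us).ravel()]
s=least_squares(f,[550,60,0]);q=s.x;print(q,s.fun.round(2));np.save("q.npy",q)
L={'lugtop':[-4,-57,225],'lugpt':[-4,-57,210],'pin':[-78,-57,178],'stop':[-56,-54,190],'axisR':[0,-70,120]}
for a in (0,-.524,-1.047,-1.571):L['grip%.2f'%a]=[-85*np.sin(a),108,120+85*np.cos(a)]
for k,v in L.items():
    w=W(q,v);print(k,w.round(1),((proj(w,'top')-[220,110])*3.7).round(),((proj(w,'side')-[240,120])*3.5).round())
E
```

```text
[ 6.07513675e+02  1.93436757e+01 -2.64687384e-02] [-0.12 -0.59  0.17 -0.6  -0.34 -0.11 -1.09 -0.78 -0.39  0.86  0.02  0.74]
lugtop [[602.  -37.5 225. ]] [[439. 193.]] [[373. 246.]]
lugpt [[602.  -37.5 210. ]] [[438. 198.]] [[373. 259.]]
pin [[528.  -35.6 178. ]] [[435. 321.]] [[290. 300.]]
stop [[550.1 -33.2 190. ]] [[431. 284.]] [[314. 284.]]
axisR [[605.7 -50.6 120. ]] [[449. 218.]] [[378. 343.]]
grip0.00 [[610.4 127.3 205. ]] [[176. 193.]] [[328. 152.]]
grip-0.52 [[652.9 126.2 193.6]] [[179. 131.]] [[370. 155.]]
grip-1.05 [[683.9 125.4 162.5]] [[184.  96.]] [[400. 176.]]
grip-1.57 [[695.3 125.1 120. ]] [[191.  96.]] [[409. 208.]]
```

>>> servo_tool(deltas=[{"z": 50,"gripper": -0.1},{"z": 100},{"x": 362,"y": -614,"z": 100,"rz": 0.368},{"x": 362,"y": -614,"z": 100,"rz": 0.368},{"x": 362,"y": -614,"z": 100,"rz": 0.368},{"x": 362,"y": -614,"z": 100,"rz": 0.368},{"x": 362,"y": -614,"z": 100,"rz": 0.368},{"x": 362,"y": -614,"z": 100,"rz": 0.368},{"x": 362,"y": -614,"z": 100,"rz": 0.368},{"x": 362,"y": -614,"z": 100,"rz": 0.368}], newtons=80)

```text
invalid input
```

>>> servo_tool(deltas=[{"x": 0,"y": 0,"z": 50,"rx": 0,"ry": 0,"rz": 0,"gripper": -0.1},{"x": 0,"y": 0,"z": 100,"rx": 0,"ry": 0,"rz": 0,"gripper": -0.1}], newtons=80)

```text
clock: 1.3
eef_pos: [239.4, 576.2, 331.0]
tcp_rot: [-3.138, 0.0, 2.748]
contact_force: [0.3, 0.7, 0.0]
opening: 0.689
grasp_force: 0.0
```

>>> servo_tool(deltas=[{"x": 362,"y": -614,"z": 0,"rx": 0,"ry": 0,"rz": 0.368,"gripper": -0.1},{"x": 362,"y": -614,"z": 0,"rx": 0,"ry": 0,"rz": 0.368,"gripper": -0.1},{"x": 362,"y": -614,"z": 0,"rx": 0,"ry": 0,"rz": 0.368,"gripper": -0.1},{"x": 362,"y": -614,"z": 0,"rx": 0,"ry": 0,"rz": 0.368,"gripper": -0.1},{"x": 362,"y": -614,"z": 0,"rx": 0,"ry": 0,"rz": 0.368,"gripper": -0.1},{"x": 362,"y": -614,"z": 0,"rx": 0,"ry": 0,"rz": 0.368,"gripper": -0.1},{"x": 362,"y": -614,"z": 0,"rx": 0,"ry": 0,"rz": 0.368,"gripper": -0.1},{"x": 362,"y": -614,"z": 0,"rx": 0,"ry": 0,"rz": 0.368,"gripper": -0.1},{"x": 362,"y": -614,"z": 0,"rx": 0,"ry": 0,"rz": 0.368,"gripper": -0.1},{"x": 362,"y": -614,"z": 0,"rx": 0,"ry": 0,"rz": 0.368,"gripper": -0.1}])

```text
clock: 2.3
eef_pos: [494.0, 145.2, 331.6]
tcp_rot: [3.141, 0.001, 3.116]
contact_force: [0.7, 0.7, 0.7]
opening: 0.451
grasp_force: 0.0
```

>>> servo_tool(deltas=[{"x": 108,"y": -183,"z": -30,"rx": 0,"ry": 0,"rz": 0,"gripper": -0.1},{"x": 108,"y": -183,"z": -30,"rx": 0,"ry": 0,"rz": 0,"gripper": -0.1},{"x": 108,"y": -183,"z": -30,"rx": 0,"ry": 0,"rz": 0,"gripper": -0.1},{"x": 108,"y": -183,"z": -30,"rx": 0,"ry": 0,"rz": 0,"gripper": -0.1},{"x": 108,"y": -183,"z": -30,"rx": 0,"ry": 0,"rz": 0,"gripper": -0.1},{"x": 108,"y": -183,"z": -50,"rx": 0,"ry": 0,"rz": 0,"gripper": -0.1},{"x": 108,"y": -183,"z": -50,"rx": 0,"ry": 0,"rz": 0,"gripper": -0.1}])

```text
clock: 3.0
eef_pos: [599.9, -36.0, 278.9]
tcp_rot: [3.141, -0.004, 3.115]
contact_force: [-0.7, 0.1, -0.4]
opening: 0.452
grasp_force: 0.0
```

```bash
python3 - <<'E'
from h import *
print(r.sense()['eef_pos'],r.sense()['clock'])
for c in("side","top"):
    f=r.grab_frame(c);cv2.imwrite(f"pics/{c}2.png",f)
    for n in["pawl_lug","crank_grip"]:print(c,n,[( [round(v) for v in d["box"]],round(d["conf"],2)) for d in r.recognise(n,c)[:2]])
a=cv2.imread("pics/side2.png")[130:250,290:400];b=cv2.imread("pics/top2.png")[120:240,230:350]
cv2.imwrite("pics/m2.png",np.hstack([cv2.resize(a,(390,425),interpolation=2),cv2.resize(b,(400,425),interpolation=2)]))
E
```

```text
[599.94641379 -35.97001668 278.91891295] 3.0
side pawl_lug [([372, 318, 64, 28], 0.72), ([321, 189, 29, 24], 0.67)]
side crank_grip [([333, 175, 28, 54], 0.66), ([320, 190, 29, 21], 0.55)]
top pawl_lug [([336, 164, 4, 35], 0.62)]
top crank_grip [([250, 141, 94, 36], 0.83)]
```

View pics/m2.png

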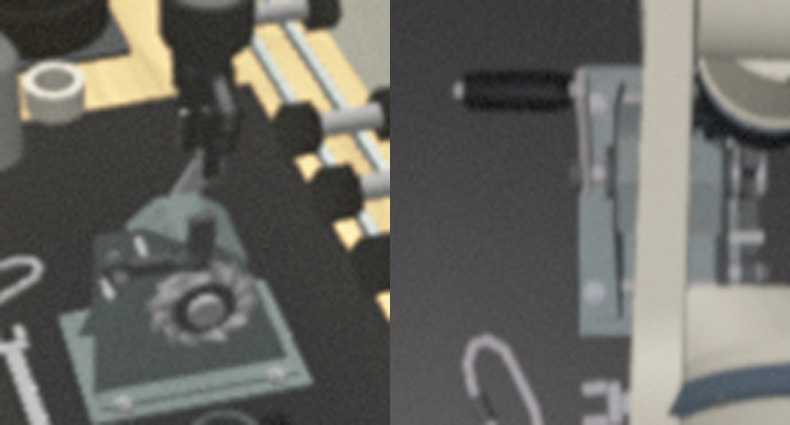

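Drum sits at −0.52 (grip at top pixel ≈(269,145)), and the gripper is above the lug. I'll descend now.

>>> servo_tool(deltas=[{"x": 0,"y": 0,"z": -30,"rx": 0,"ry": 0,"rz": 0,"gripper": -0.1},{"x": 0,"y": 0,"z": -45,"rx": 0,"ry": 0,"rz": 0,"gripper": -0.1},{"x": 0,"y": 0,"z": -45,"rx": 0,"ry": 0,"rz": 0,"gripper": -0.1}])

```text
clock: 3.6
eef_pos: [599.8, -35.4, 234.3]
tcp_rot: [3.141, -0.004, 3.116]
contact_force: [-0.5, -0.3, 0.6]
opening: 0.452
grasp_force: 0.0
```

```bash
python3 - <<'E'
from h import *
s=r.sense();print(s['eef_pos'],s['tcp_rot'],s['contact_force'])
f=r.grab_frame("side");g=r.grab_frame("top")
cv2.imwrite("pics/m3.png",np.hstack([cv2.resize(f[150:230,300:380],(400,400),interpolation=2),cv2.resize(g[120:200,290:370],(400,400),interpolation=2)]))
q=np.load("q.npy")
print(proj(s['eef_pos'],'side'))
E
```

```text
[599.81705162 -35.44163377 234.26193898] [ 3.14140333 -0.00408143  3.11622359] [-0.45590933 -0.2676952   0.58277516]
[[345.84205531 187.50274536]]
```

View pics/m3.png

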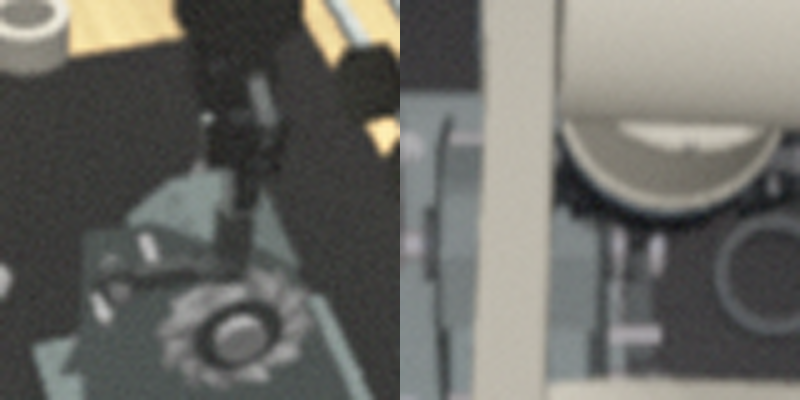

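>>> servo_tool(deltas=[{"x": 2,"y": -2,"z": -15,"rx": 0,"ry": 0,"rz": 0,"gripper": -0.1},{"x": 2,"y": -2,"z": -28,"rx": 0,"ry": 0,"rz": 0,"gripper": -0.1},{"x": 2,"y": -2,"z": -38,"rx": 0,"ry": 0,"rz": 0,"gripper": -0.1},{"x": 2,"y": -2,"z": -38,"rx": 0,"ry": 0,"rz": 0,"gripper": -0.1},{"x": 2,"y": -2,"z": -38,"rx": 0,"ry": 0,"rz": 0,"gripper": -0.1}])

```text
clock: 4.2
eef_pos: [603.2, -37.8, 197.9]
tcp_rot: [3.142, -0.001, 3.116]
contact_force: [0.2, -0.1, 0.7]
opening: 0.446
grasp_force: 0.0
```

>>> servo_tool(deltas=[{"x": 0,"y": 0,"z": 0,"rx": 0,"ry": 0,"rz": 0,"gripper": -1},{"x": 0,"y": 0,"z": 0,"rx": 0,"ry": 0,"rz": 0,"gripper": -1},{"x": 0,"y": 0,"z": 0,"rx": 0,"ry": 0,"rz": 0,"gripper": -1},{"x": 0,"y": 0,"z": 0,"rx": 0,"ry": 0,"rz": 0,"gripper": -1},{"x": 0,"y": 0,"z": 0,"rx": 0,"ry": 0,"rz": 0,"gripper": -1},{"x": 0,"y": 0,"z": 0,"rx": 0,"ry": 0,"rz": 0,"gripper": -1}], newtons=40)

```text
clock: 4.8
eef_pos: [603.7, -37.9, 198.9]
tcp_rot: [-3.142, 0.001, 3.116]
contact_force: [-0.6, -0.7, 5.7]
opening: 0.135
grasp_force: 43.5
```

>>> servo_tool(deltas=[{"x": 0,"y": 0,"z": 0,"rx": 0,"ry": 0,"rz": 0,"gripper": -1},{"x": -0.5,"y": 0,"z": 1.5,"rx": 0,"ry": -0.02,"rz": 0,"gripper": -1},{"x": -0.8,"y": 0,"z": 3,"rx": 0,"ry": -0.04,"rz": 0,"gripper": -1},{"x": -1.3,"y": 0,"z": 4.5,"rx": 0,"ry": -0.06,"rz": 0,"gripper": -1},{"x": -1.3,"y": 0,"z": 4.5,"rx": 0,"ry": -0.06,"rz": 0,"gripper": -1}], newtons=70)

```text
clock: 5.3
eef_pos: [602.5, -37.9, 203.1]
tcp_rot: [3.14, 0.063, 3.116]
contact_force: [5.1, -1.2, -1.7]
opening: 0.127
grasp_force: 70.3
```

>>> servo_tool(deltas=[{"x": -0.5,"y": 0,"z": 1.5,"rx": 0,"ry": -0.02,"rz": 0,"gripper": -1},{"x": -1.1,"y": 0,"z": 3,"rx": 0,"ry": -0.04,"rz": 0,"gripper": -1},{"x": -1.1,"y": 0,"z": 3,"rx": 0,"ry": -0.04,"rz": 0,"gripper": -1}])

```text
clock: 5.6
eef_pos: [601.3, -37.8, 206.2]
tcp_rot: [3.139, 0.103, 3.116]
contact_force: [4.8, 0.4, 0.2]
opening: 0.125
grasp_force: 70.5
```

```bash
python3 - <<'E'
from h import *
f=r.grab_frame("side");s=r.sense();print(s['clock'],s['contact_force'],s['wrist_torque'],s['eef_pos'])
cv2.imwrite("pics/m4.png",cv2.resize(f[155:225,300:380],(640,560),interpolation=2))
E
```

```text
5.65 [ 3.69576981 -0.01270851  1.91841081] [-0.15773627 -0.33551485 -0.1973293 ] [601.33924828 -37.84186038 206.21960947]
```

View pics/m4.png

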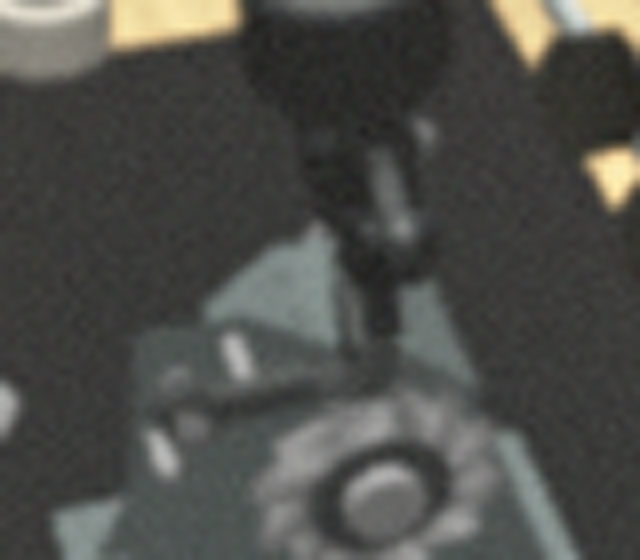

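>>> servo_tool(deltas=[{"x": -0.6,"y": 0,"z": 1.5,"rx": 0,"ry": -0.02,"rz": 0,"gripper": -1},{"x": -1.1,"y": 0,"z": 2.9,"rx": 0,"ry": -0.04,"rz": 0,"gripper": -1},{"x": -1.1,"y": 0,"z": 2.9,"rx": 0,"ry": -0.04,"rz": 0,"gripper": -1}])

```text
clock: 5.95
eef_pos: [600.2, -37.8, 209.2]
tcp_rot: [3.138, 0.142, 3.115]
contact_force: [3.9, 1.1, 0.9]
opening: 0.123
grasp_force: 70.6
```

```bash
python3 - <<'E'
from h import *
f=r.grab_frame("side");s=r.sense();print(s['clock'],s['contact_force'],s['wrist_torque'],s['eef_pos'])
cv2.imwrite("pics/side5.png",f)
r.grab_frame("top");print(r.recognise("crank_grip","top")[:1],r.recognise("pawl_lug","side")[:2],r.recognise("pawl","side")[:2])
E
```

```text
6.0 [4.39860963 0.76389495 2.34759486] [-0.07996512 -0.49086306 -0.16410626] [600.23039223 -37.76605365 209.14624336]
[{'box': [248.8, 143.2, 46.5, 34.7], 'conf': 0.7}] [{'box': [322.0, 197.8, 28.6, 9.1], 'conf': 0.62}] [{'box': [323.0, 195.8, 28.2, 13.3], 'conf': 0.67}, {'box': [287.1, 222.8, 20.1, 37.5], 'conf': 0.59}]
```

>>> servo_tool(deltas=[{"x": -0.6,"y": 0,"z": 1.4,"rx": 0,"ry": -0.02,"rz": 0,"gripper": -1},{"x": -1.1,"y": 0,"z": 2.4,"rx": 0,"ry": -0.035,"rz": 0,"gripper": -1},{"x": -1.1,"y": 0,"z": 2.4,"rx": 0,"ry": -0.035,"rz": 0,"gripper": -1}])

```text
clock: 6.5
eef_pos: [599.1, -37.8, 211.7]
tcp_rot: [3.137, 0.178, 3.115]
contact_force: [5.7, 1.6, 3.6]
opening: 0.125
grasp_force: 70.8
```

```bash
cat > drum.py <<'E'
from h import *
q=np.load("q.npy")
def model(a):  # projected grip centre line, top
    return proj(W(q,[[-85*np.sin(a),y,120+85*np.cos(a)] for y in np.linspace(76,140,9)]),'top')
A=np.arange(-.7,1.9,.02)
def drum():
    """angle of the drum from the black grip: lowest mean brightness along it, by contrast with its sides"""
    f=cv2.GaussianBlur(r.grab_frame('top'),(3,3),0).mean(2).astype(np.float32)
    g=lambda u:cv2.remap(f,u[:,0].astype(np.float32)[None],u[:,1].astype(np.float32)[None],1).mean()
    sc=[]
    for a in A:
        u=model(a);sc.append(np.mean([g(u+[0,d]) for d in(-2,0,2)])-np.mean([g(u+[0,d]) for d in(-8,8)]))
    i=np.argsort(sc)[:3];return A[i].round(2),np.array(sc)[i].round(1)
def rep():
    s=r.sense();print(s['clock'],s['contact_force'].round(1),s['wrist_torque'].round(2),s['eef_pos'].round(1),'drum',drum())
E
python3 - <<'E'
from drum import *
rep()
E
```

```text
6.5 [5.7 1.6 3.6] [ 0.02 -0.65 -0.15] [599.1 -37.8 211.7] drum (array([-0.34, -0.36, -0.32]), array([-24.8, -24.7, -23.9], dtype=float32))
```

>>> servo_tool(deltas=[{"x": 0,"y": 0,"z": 0,"rx": 0,"ry": 0,"rz": 0,"gripper": -1},{"x": 0,"y": 0,"z": 0,"rx": 0,"ry": 0,"rz": 0,"gripper": -1},{"x": 0,"y": 0,"z": 0,"rx": 0,"ry": 0,"rz": 0,"gripper": -1},{"x": 0,"y": 0,"z": 0,"rx": 0,"ry": 0,"rz": 0,"gripper": -1},{"x": 0,"y": 0,"z": 0,"rx": 0,"ry": 0,"rz": 0,"gripper": -1}])

```text
clock: 7.05
eef_pos: [599.2, -37.8, 211.5]
tcp_rot: [3.137, 0.177, 3.115]
contact_force: [5.9, 0.8, 4.0]
opening: 0.125
grasp_force: 70.9
```

```bash
python3 - <<'E'
from drum import *
rep()
E
```

```text
7.05 [5.9 0.8 4. ] [ 0.03 -0.53 -0.12] [599.2 -37.8 211.5] drum (array([-0.2 , -0.22, -0.18]), array([-16.9, -16.7, -16.2], dtype=float32))
```

>>> servo_tool(deltas=[{"x": 0,"y": 0,"z": 0,"rx": 0,"ry": 0,"rz": 0,"gripper": -1},{"x": 0,"y": 0,"z": 0,"rx": 0,"ry": 0,"rz": 0,"gripper": -1},{"x": 0,"y": 0,"z": 0,"rx": 0,"ry": 0,"rz": 0,"gripper": -1},{"x": 0,"y": 0,"z": 0,"rx": 0,"ry": 0,"rz": 0,"gripper": -1},{"x": 0,"y": 0,"z": 0,"rx": 0,"ry": 0,"rz": 0,"gripper": -1},{"x": 0,"y": 0,"z": 0,"rx": 0,"ry": 0,"rz": 0,"gripper": -1},{"x": 0,"y": 0,"z": 0,"rx": 0,"ry": 0,"rz": 0,"gripper": -1},{"x": 0,"y": 0,"z": 0,"rx": 0,"ry": 0,"rz": 0,"gripper": -1},{"x": 0,"y": 0,"z": 0,"rx": 0,"ry": 0,"rz": 0,"gripper": -1},{"x": 0,"y": 0,"z": 0,"rx": 0,"ry": 0,"rz": 0,"gripper": -1}])

```text
clock: 8.1
eef_pos: [599.2, -37.7, 211.5]
tcp_rot: [3.137, 0.177, 3.115]
contact_force: [5.6, 2.1, 4.0]
opening: 0.127
grasp_force: 70.9
```

```bash
python3 - <<'E'
from drum import *
rep()
E
```

```text
8.1 [5.6 2.1 4. ] [-0.02 -0.51 -0.15] [599.2 -37.7 211.5] drum (array([0.04, 0.02, 0.06]), array([-29.9, -29.6, -28.9], dtype=float32))
```

>>> servo_tool(deltas=[{"x": 0,"y": 0,"z": 0,"rx": 0,"ry": 0,"rz": 0,"gripper": -1},{"x": 0,"y": 0,"z": 0,"rx": 0,"ry": 0,"rz": 0,"gripper": -1},{"x": 0,"y": 0,"z": 0,"rx": 0,"ry": 0,"rz": 0,"gripper": -1},{"x": 0,"y": 0,"z": 0,"rx": 0,"ry": 0,"rz": 0,"gripper": -1},{"x": 0,"y": 0,"z": 0,"rx": 0,"ry": 0,"rz": 0,"gripper": -1},{"x": 0,"y": 0,"z": 0,"rx": 0,"ry": 0,"rz": 0,"gripper": -1},{"x": 0,"y": 0,"z": 0,"rx": 0,"ry": 0,"rz": 0,"gripper": -1},{"x": 0,"y": 0,"z": 0,"rx": 0,"ry": 0,"rz": 0,"gripper": -1},{"x": 0,"y": 0,"z": 0,"rx": 0,"ry": 0,"rz": 0,"gripper": -1},{"x": 0,"y": 0,"z": 0,"rx": 0,"ry": 0,"rz": 0,"gripper": -1}])

```text
clock: 9.15
eef_pos: [599.2, -37.7, 211.5]
tcp_rot: [3.137, 0.177, 3.115]
contact_force: [5.7, 2.0, 3.6]
opening: 0.124
grasp_force: 70.9
```

```bash
python3 - <<'E'
from drum import *
rep()
E
```

```text
9.15 [5.7 2.  3.6] [-0.02 -0.51 -0.11] [599.2 -37.7 211.5] drum (array([0.3 , 0.32, 0.28]), array([-22. , -21.7, -21.2], dtype=float32))
```

>>> servo_tool(deltas=[{"x": 0,"y": 0,"z": 0,"rx": 0,"ry": 0,"rz": 0,"gripper": -1},{"x": 0,"y": 0,"z": 0,"rx": 0,"ry": 0,"rz": 0,"gripper": -1},{"x": 0,"y": 0,"z": 0,"rx": 0,"ry": 0,"rz": 0,"gripper": -1},{"x": 0,"y": 0,"z": 0,"rx": 0,"ry": 0,"rz": 0,"gripper": -1},{"x": 0,"y": 0,"z": 0,"rx": 0,"ry": 0,"rz": 0,"gripper": -1},{"x": 0,"y": 0,"z": 0,"rx": 0,"ry": 0,"rz": 0,"gripper": -1},{"x": 0,"y": 0,"z": 0,"rx": 0,"ry": 0,"rz": 0,"gripper": -1},{"x": 0,"y": 0,"z": 0,"rx": 0,"ry": 0,"rz": 0,"gripper": -1},{"x": 0,"y": 0,"z": 0,"rx": 0,"ry": 0,"rz": 0,"gripper": -1},{"x": 0,"y": 0,"z": 0,"rx": 0,"ry": 0,"rz": 0,"gripper": -1}])

```text
clock: 10.2
eef_pos: [599.2, -37.8, 211.5]
tcp_rot: [3.137, 0.177, 3.115]
contact_force: [5.5, 1.6, 4.0]
opening: 0.127
grasp_force: 70.9
```

>>> servo_tool(deltas=[{"x": 0,"y": 0,"z": 0,"rx": 0,"ry": 0,"rz": 0,"gripper": -1},{"x": 0,"y": 0,"z": 0,"rx": 0,"ry": 0,"rz": 0,"gripper": -1},{"x": 0,"y": 0,"z": 0,"rx": 0,"ry": 0,"rz": 0,"gripper": -1},{"x": 0,"y": 0,"z": 0,"rx": 0,"ry": 0,"rz": 0,"gripper": -1},{"x": 0,"y": 0,"z": 0,"rx": 0,"ry": 0,"rz": 0,"gripper": -1},{"x": 0,"y": 0,"z": 0,"rx": 0,"ry": 0,"rz": 0,"gripper": -1},{"x": 0,"y": 0,"z": 0,"rx": 0,"ry": 0,"rz": 0,"gripper": -1},{"x": 0,"y": 0,"z": 0,"rx": 0,"ry": 0,"rz": 0,"gripper": -1},{"x": 0,"y": 0,"z": 0,"rx": 0,"ry": 0,"rz": 0,"gripper": -1},{"x": 0,"y": 0,"z": 0,"rx": 0,"ry": 0,"rz": 0,"gripper": -1}])

```text
clock: 11.2
eef_pos: [599.2, -37.7, 211.5]
tcp_rot: [3.137, 0.177, 3.115]
contact_force: [5.7, 1.6, 4.2]
opening: 0.126
grasp_force: 70.9
```

```bash
python3 - <<'E'
from drum import *
rep()
E
```

```text
11.2 [5.7 1.6 4.2] [ 0.   -0.52 -0.1 ] [599.2 -37.7 211.5] drum (array([0.82, 0.8 , 0.84]), array([-29.9, -29.7, -29.1], dtype=float32))
```

>>> servo_tool(deltas=[{"x": 0,"y": 0,"z": 0,"rx": 0,"ry": 0,"rz": 0,"gripper": -1},{"x": 0,"y": 0,"z": 0,"rx": 0,"ry": 0,"rz": 0,"gripper": -1},{"x": 0,"y": 0,"z": 0,"rx": 0,"ry": 0,"rz": 0,"gripper": -1},{"x": 0,"y": 0,"z": 0,"rx": 0,"ry": 0,"rz": 0,"gripper": -1},{"x": 0,"y": 0,"z": 0,"rx": 0,"ry": 0,"rz": 0,"gripper": -1},{"x": 0,"y": 0,"z": 0,"rx": 0,"ry": 0,"rz": 0,"gripper": -1},{"x": 0,"y": 0,"z": 0,"rx": 0,"ry": 0,"rz": 0,"gripper": -1},{"x": 0,"y": 0,"z": 0,"rx": 0,"ry": 0,"rz": 0,"gripper": -1},{"x": 0,"y": 0,"z": 0,"rx": 0,"ry": 0,"rz": 0,"gripper": -1},{"x": 0,"y": 0,"z": 0,"rx": 0,"ry": 0,"rz": 0,"gripper": -1}])

```text
clock: 12.25
eef_pos: [599.2, -37.8, 211.5]
tcp_rot: [3.137, 0.177, 3.115]
contact_force: [4.9, 1.1, 3.9]
opening: 0.129
grasp_force: 70.9
```

```bash
python3 - <<'E'
from drum import *
rep()
E
```

```text
12.25 [4.9 1.1 3.9] [ 0.01 -0.49 -0.09] [599.2 -37.8 211.5] drum (array([1.08, 1.06, 1.1 ]), array([-32.5, -32.4, -32.2], dtype=float32))
```

>>> servo_tool(deltas=[{"x": 0,"y": 0,"z": 0,"rx": 0,"ry": 0,"rz": 0,"gripper": -1},{"x": 0,"y": 0,"z": 0,"rx": 0,"ry": 0,"rz": 0,"gripper": -1},{"x": 0,"y": 0,"z": 0,"rx": 0,"ry": 0,"rz": 0,"gripper": -1},{"x": 0,"y": 0,"z": 0,"rx": 0,"ry": 0,"rz": 0,"gripper": -1},{"x": 0,"y": 0,"z": 0,"rx": 0,"ry": 0,"rz": 0,"gripper": -1},{"x": 0,"y": 0,"z": 0,"rx": 0,"ry": 0,"rz": 0,"gripper": -0.1},{"x": 0,"y": 0,"z": 0,"rx": 0,"ry": 0,"rz": 0,"gripper": -0.1},{"x": 0,"y": 0,"z": 0,"rx": 0,"ry": 0,"rz": 0,"gripper": -0.1},{"x": 0,"y": 0,"z": 0,"rx": 0,"ry": 0,"rz": 0,"gripper": -0.1}])

```text
clock: 13.2
eef_pos: [598.1, -37.9, 210.6]
tcp_rot: [3.137, 0.174, 3.115]
contact_force: [-0.1, -0.7, 0.4]
opening: 0.449
grasp_force: 0.0
```

>>> servo_tool(deltas=[{"x": 0,"y": 0,"z": 10,"rx": 0,"ry": 0,"rz": 0,"gripper": -0.1},{"x": 0,"y": 0,"z": 40,"rx": 0,"ry": 0,"rz": 0,"gripper": -0.1},{"x": 0,"y": 0,"z": 90,"rx": 0,"ry": 0,"rz": 0,"gripper": -0.1},{"x": 0,"y": 0,"z": 120,"rx": 0,"ry": 0.175,"rz": 0,"gripper": -1},{"x": 0,"y": 0,"z": 120,"rx": 0,"ry": 0.175,"rz": 0,"gripper": -1},{"x": 0,"y": 0,"z": 120,"rx": 0,"ry": 0.175,"rz": 0,"gripper": -1},{"x": 0,"y": 0,"z": 120,"rx": 0,"ry": 0.175,"rz": 0,"gripper": -1}])

```text
clock: 13.9
eef_pos: [598.4, -37.8, 330.5]
tcp_rot: [3.142, 0.0, 3.116]
contact_force: [-0.7, 0.4, -0.4]
opening: 0.002
grasp_force: 0.0
```

```bash
python3 - <<'E'
from drum import *
rep()
print(proj(W(q,[-85,108,120]),'top'))
E
```

```text
13.9 [-0.7  0.4 -0.4] [-0.   -0.04  0.  ] [598.4 -37.8 330.5] drum (array([1.42, 1.44, 1.46]), array([-36.6, -36.6, -36.6], dtype=float32))
[[270.76861023 202.04040113]]
```

>>> servo_tool(deltas=[{"x": -73,"y": 167,"z": 0,"rx": 0,"ry": 0,"rz": 0,"gripper": -1},{"x": -73,"y": 167,"z": 0,"rx": 0,"ry": 0,"rz": 0,"gripper": -1},{"x": -73,"y": 167,"z": 0,"rx": 0,"ry": 0,"rz": 0,"gripper": -1},{"x": -73,"y": 167,"z": 0,"rx": 0,"ry": 0,"rz": 0,"gripper": -1},{"x": -73,"y": 167,"z": -50,"rx": 0,"ry": 0,"rz": 0,"gripper": -1},{"x": -73,"y": 167,"z": -50,"rx": 0,"ry": 0,"rz": 0,"gripper": -1},{"x": -73,"y": 167,"z": -50,"rx": 0,"ry": 0,"rz": 0,"gripper": -1}])

```text
clock: 14.65
eef_pos: [524.7, 128.6, 280.6]
tcp_rot: [-3.141, -0.003, 3.116]
contact_force: [0.4, 0.0, 0.4]
opening: 0.0
grasp_force: 0.0
```

```bash
python3 - <<'E'
from drum import *
rep()
g=r.grab_frame("top");f=r.grab_frame("side")
for n in["crank_grip","pawl_lug","pawl"]:print(n,[( [round(v) for v in d["box"]],round(d["conf"],2)) for d in r.recognise(n,"side")[:2]])
print(r.recognise("crank_grip","top")[:1])
cv2.imwrite("pics/m6.png",np.hstack([cv2.resize(f[140:250,280:390],(400,400),interpolation=2),cv2.resize(g[130:230,230:330],(400,400),interpolation=2)]))
E
```

```text
14.65 [0.4 0.  0.4] [ 0.01  0.01 -0.04] [524.7 128.6 280.6] drum (array([1.72, 1.74, 1.7 ]), array([-20.1, -20.1, -20.1], dtype=float32))
crank_grip []
pawl_lug [([320, 192, 29, 19], 0.81)]
pawl [([320, 192, 33, 20], 0.5)]
[{'box': [259.4, 149.5, 82.0, 61.2], 'conf': 0.57}]
```

View pics/m6.png

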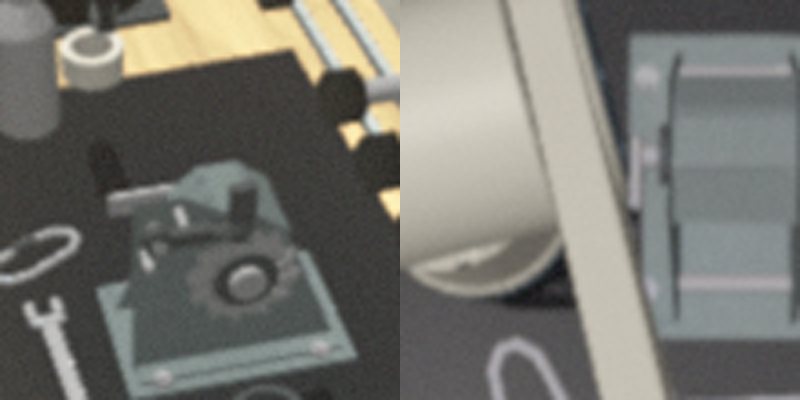

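Side view: the pawl lug is back down at crop (242,210), and the crank's black grip is at (105,170), pointing to the front. I'll check its angle against the model.

```bash
python3 - <<'E'
from drum import *
for a in (1.4,1.5,1.571,1.65,1.75,2.09):
  u=proj(W(q,[[-85*np.sin(a),y,120+85*np.cos(a)] for y in(70,108,146)]),'side');print(a,((u-[280,140])*3.636).round(0).tolist(),W(q,[-85*np.sin(a),108,120+85*np.cos(a)]).round(1))
E
```

```text
1.4 [[117.0, 185.0], [108.0, 159.0], [99.0, 135.0]] [[526.6 129.5 134.4]]
1.5 [[116.0, 192.0], [107.0, 167.0], [98.0, 142.0]] [[525.6 129.5 126. ]]
1.571 [[116.0, 197.0], [107.0, 172.0], [98.0, 147.0]] [[525.4 129.6 120. ]]
1.65 [[116.0, 203.0], [107.0, 177.0], [99.0, 152.0]] [[525.7 129.5 113.3]]
1.75 [[118.0, 209.0], [109.0, 184.0], [100.0, 159.0]] [[526.8 129.5 104.8]]
2.09 [[128.0, 229.0], [119.0, 203.0], [111.0, 179.0]] [[536.6 129.3  77.8]]
```

>>> servo_tool(deltas=[{"x": 0,"y": 0,"z": -50,"rx": 0,"ry": 0,"rz": 0,"gripper": -1},{"x": 0,"y": 0,"z": -100,"rx": 0,"ry": 0,"rz": 0,"gripper": -1},{"x": 0,"y": 0,"z": -125,"rx": 0,"ry": 0,"rz": 0,"gripper": -1},{"x": 0,"y": 0,"z": -125,"rx": 0,"ry": 0,"rz": 0,"gripper": -1},{"x": 0,"y": 0,"z": -125,"rx": 0,"ry": 0,"rz": 0,"gripper": -1},{"x": 0,"y": 0,"z": -125,"rx": 0,"ry": 0,"rz": 0,"gripper": -1}])

```text
clock: 15.6
eef_pos: [527.3, 129.5, 158.2]
tcp_rot: [3.141, 0.003, 3.116]
contact_force: [-0.2, 0.8, 1.4]
opening: 0.001
grasp_force: 0.0
```

>>> servo_tool(deltas=[{"x": -2,"y": 0,"z": -10,"rx": 0,"ry": 0,"rz": 0,"gripper": -1},{"x": -2,"y": 0,"z": -18,"rx": 0,"ry": 0,"rz": 0,"gripper": -1},{"x": -2,"y": 0,"z": -19,"rx": 0,"ry": 0,"rz": 0,"gripper": -1},{"x": -2,"y": 0,"z": -20,"rx": 0,"ry": 0,"rz": 0,"gripper": -1},{"x": -2,"y": 0,"z": -20,"rx": 0,"ry": 0,"rz": 0,"gripper": -1}])

```text
clock: 16.1
eef_pos: [523.8, 129.2, 136.1]
tcp_rot: [-3.142, -0.0, 3.116]
contact_force: [1.1, 0.1, 0.0]
opening: 0.002
grasp_force: 0.0
```

>>> servo_tool(deltas=[{"x": 1,"y": 0,"z": -0.7,"rx": 0,"ry": 0,"rz": 0,"gripper": -1},{"x": 1,"y": 0,"z": -1.4,"rx": 0,"ry": 0,"rz": 0,"gripper": -1},{"x": 1,"y": 0,"z": -1.4,"rx": 0,"ry": 0,"rz": 0,"gripper": -1}])

```text
clock: 16.4
eef_pos: [524.8, 129.2, 134.7]
tcp_rot: [3.142, 0.0, 3.116]
contact_force: [-0.2, -0.7, 0.5]
opening: 0.001
grasp_force: 0.0
```

>>> servo_tool(deltas=[{"x": 0,"y": 0,"z": -0.4,"rx": 0,"ry": 0,"rz": 0,"gripper": -1},{"x": 0,"y": 0,"z": -0.8,"rx": 0,"ry": 0,"rz": 0,"gripper": -1},{"x": 0,"y": 0,"z": -0.8,"rx": 0,"ry": 0,"rz": 0,"gripper": -1}])

```text
clock: 16.7
eef_pos: [524.7, 129.1, 133.8]
tcp_rot: [-3.142, -0.0, 3.116]
contact_force: [0.3, -0.6, 0.1]
opening: 0.001
grasp_force: 0.0
```

>>> servo_tool(deltas=[{"x": 0,"y": 0,"z": -0.3,"rx": 0,"ry": 0,"rz": 0,"gripper": -1},{"x": 0,"y": 0,"z": -0.6,"rx": 0,"ry": 0,"rz": 0,"gripper": -1},{"x": 0,"y": 0,"z": -0.6,"rx": 0,"ry": 0,"rz": 0,"gripper": -1}])

```text
clock: 17.0
eef_pos: [524.7, 129.2, 133.2]
tcp_rot: [-3.142, -0.0, 3.116]
contact_force: [-0.5, 0.6, 0.2]
opening: -0.002
grasp_force: 0.0
```

>>> servo_tool(deltas=[{"x": 0,"y": 0,"z": -0.3,"rx": 0,"ry": 0,"rz": 0,"gripper": -1},{"x": 0,"y": 0,"z": -0.6,"rx": 0,"ry": 0,"rz": 0,"gripper": -1},{"x": 0,"y": 0,"z": -0.6,"rx": 0,"ry": 0,"rz": 0,"gripper": -1}])

```text
clock: 17.3
eef_pos: [524.8, 129.2, 132.7]
tcp_rot: [3.142, 0.0, 3.116]
contact_force: [-0.3, -0.4, 0.1]
opening: -0.002
grasp_force: 0.4
```

>>> servo_tool(deltas=[{"x": 0,"y": 0,"z": -0.3,"rx": 0,"ry": 0,"rz": 0,"gripper": -1},{"x": 0,"y": 0,"z": -0.6,"rx": 0,"ry": 0,"rz": 0,"gripper": -1},{"x": 0,"y": 0,"z": -0.6,"rx": 0,"ry": 0,"rz": 0,"gripper": -1}])

```text
clock: 17.6
eef_pos: [524.8, 129.2, 132.4]
tcp_rot: [3.142, 0.0, 3.116]
contact_force: [-2.2, -0.4, 5.2]
opening: 0.002
grasp_force: 2.6
```

>>> servo_tool(deltas=[{"x": 0,"y": 0,"z": -0.2,"rx": 0,"ry": 0,"rz": 0,"gripper": -1},{"x": 0,"y": 0,"z": -0.3,"rx": 0,"ry": 0,"rz": 0,"gripper": -1}])

```text
clock: 17.8
eef_pos: [524.8, 129.2, 132.2]
tcp_rot: [3.142, 0.0, 3.116]
contact_force: [-2.4, -1.3, 7.8]
opening: 0.002
grasp_force: 3.8
```

>>> servo_tool(deltas=[{"x": 0,"y": 0,"z": -0.4,"rx": 0,"ry": 0,"rz": 0,"gripper": -1},{"x": 0,"y": 0,"z": -0.4,"rx": 0,"ry": 0,"rz": 0,"gripper": -1}])

```text
clock: 18.0
eef_pos: [524.8, 129.2, 132.1]
tcp_rot: [3.142, 0.0, 3.116]
contact_force: [-4.2, -0.6, 9.9]
opening: -0.002
grasp_force: 4.9
```

>>> servo_tool(deltas=[{"x": 0,"y": 0,"z": -0.3,"rx": 0,"ry": 0,"rz": 0,"gripper": -1},{"x": 0,"y": 0,"z": -0.3,"rx": 0,"ry": 0,"rz": 0,"gripper": -1},{"x": 0,"y": 0,"z": -0.3,"rx": 0,"ry": 0,"rz": 0,"gripper": -1}])

```text
clock: 18.3
eef_pos: [524.7, 129.2, 132.0]
tcp_rot: [3.142, 0.0, 3.116]
contact_force: [-3.9, 0.1, 11.7]
opening: -0.003
grasp_force: 5.8
```

Around 12 N now; hold there for 1.5 s.

>>> servo_tool(deltas=[{"x": 0,"y": 0,"z": 0,"rx": 0,"ry": 0,"rz": 0,"gripper": -1},{"x": 0,"y": 0,"z": 0,"rx": 0,"ry": 0,"rz": 0,"gripper": -1},{"x": 0,"y": 0,"z": 0,"rx": 0,"ry": 0,"rz": 0,"gripper": -1},{"x": 0,"y": 0,"z": 0,"rx": 0,"ry": 0,"rz": 0,"gripper": -1},{"x": 0,"y": 0,"z": 0,"rx": 0,"ry": 0,"rz": 0,"gripper": -1},{"x": 0,"y": 0,"z": 0,"rx": 0,"ry": 0,"rz": 0,"gripper": -1},{"x": 0,"y": 0,"z": 0,"rx": 0,"ry": 0,"rz": 0,"gripper": -1}])

```text
clock: 19.0
eef_pos: [524.8, 129.2, 132.0]
tcp_rot: [3.142, 0.0, 3.116]
contact_force: [-5.2, -0.5, 10.4]
opening: -0.003
grasp_force: 5.8
```

>>> servo_tool(deltas=[{"x": 0,"y": 0,"z": 0,"rx": 0,"ry": 0,"rz": 0,"gripper": -1},{"x": 0,"y": 0,"z": 0,"rx": 0,"ry": 0,"rz": 0,"gripper": -1},{"x": 0,"y": 0,"z": 0,"rx": 0,"ry": 0,"rz": 0,"gripper": -1},{"x": 0,"y": 0,"z": 0,"rx": 0,"ry": 0,"rz": 0,"gripper": -1},{"x": 0,"y": 0,"z": 0,"rx": 0,"ry": 0,"rz": 0,"gripper": -1},{"x": 0,"y": 0,"z": 0,"rx": 0,"ry": 0,"rz": 0,"gripper": -1},{"x": 0,"y": 0,"z": 0,"rx": 0,"ry": 0,"rz": 0,"gripper": -1},{"x": 0,"y": 0,"z": 0,"rx": 0,"ry": 0,"rz": 0,"gripper": -1}])

```text
clock: 19.8
eef_pos: [524.8, 129.2, 132.0]
tcp_rot: [3.142, 0.0, 3.116]
contact_force: [-4.1, -0.8, 12.3]
opening: 0.003
grasp_force: 5.8
```

>>> servo_tool(deltas=[{"x": 0,"y": 0,"z": 2,"rx": 0,"ry": 0,"rz": 0,"gripper": -1},{"x": 0,"y": 0,"z": 30,"rx": 0,"ry": 0,"rz": 0,"gripper": -1},{"x": 0,"y": 0,"z": 80,"rx": 0,"ry": 0,"rz": 0,"gripper": -1},{"x": 0,"y": 0,"z": 130,"rx": 0,"ry": 0,"rz": 0,"gripper": -1},{"x": 0,"y": 40,"z": 150,"rx": 0,"ry": 0,"rz": 0,"gripper": -1},{"x": -30,"y": 90,"z": 150,"rx": 0,"ry": 0,"rz": 0,"gripper": -1},{"x": -60,"y": 140,"z": 150,"rx": 0,"ry": 0,"rz": 0,"gripper": -1},{"x": -90,"y": 180,"z": 150,"rx": 0,"ry": 0,"rz": 0,"gripper": -1},{"x": -90,"y": 200,"z": 150,"rx": 0,"ry": 0,"rz": 0,"gripper": -1},{"x": -90,"y": 200,"z": 150,"rx": 0,"ry": 0,"rz": 0,"gripper": -1}])

```text
clock: 20.8
eef_pos: [433.2, 332.7, 281.1]
tcp_rot: [3.14, -0.0, 3.119]
contact_force: [0.5, -0.5, 0.2]
opening: -0.001
grasp_force: 0.0
```

```bash
python3 - <<'E'
from drum import *
rep()
g=r.grab_frame("top");f=r.grab_frame("side")
cv2.imwrite("pics/m7.png",np.hstack([cv2.resize(f[120:270,260:410],(400,400),interpolation=2),cv2.resize(g[110:260,220:370],(400,400),interpolation=2)]))
E
```

```text
20.8 [ 0.5 -0.5  0.2] [-0.04 -0.04 -0.01] [433.2 332.7 281.1] drum (array([1.54, 1.56, 1.5 ]), array([-37.9, -37.9, -37.9], dtype=float32))
```

View pics/m7.png

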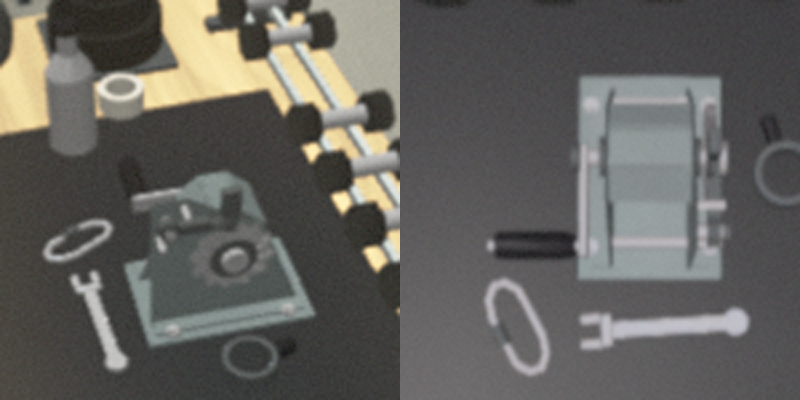

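The crank is level to the front (grip at (535,245) in the right half), the pawl is seated and the loose things haven't moved. Handing in.

```bash
python3 -c "
from rig import r
print(r.sign_off())"
```

```text
the job is handed in; nothing more can be done
None
```

The winch is let down and held by the pawl with its crank level to the front (camera reading about 1.54 rad). The grip took a downward press of about 10–12 N for 1.5 s without giving way. The loose things look unmoved, and I handed the job in at about 21 s with the arm clear; no verdict came back.

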